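Spring check of a mirror mount

ROBOT

A 6-joint arm with a two-finger parallel gripper is mounted at the origin on the work surface. World frame = base frame: x ahead of the robot, y to its left, z up, the work surface at z = 0. Lengths are in m, angles in rad, forces in N, time in s.
With the tool pointing down it reaches from about 0.225 to 0.875 m from the base axis. Payload 3.4 kg.
Tool frame: the origin (TCP) lies between the finger pads; the fingertips stand 11 mm ahead of it and the grasp point (between the pads) lies 8 mm behind it (tips_ahead is the distance from the TCP to the fingertips, in m); z points along the fingers, x is the direction in which the jaws open and shut, and the axes are right-handed (so a half turn about z gives the same grasp; the last joint's range is limited). The gripper opens to 85 mm and grips with 20 to 120 N. Pads are 22 mm wide; open, the fingers measure 114 mm over their backs; the gripper's body (76 mm by 85 mm) begins 54 mm behind the grasp point. The pads swing forward as they close: fully open they stand 13 mm farther back than shut.
Start: joints at [-1.224, 0.276, 1.505, -0, 1.361, -0.121], TCP at [0.259, -0.513, 0.204] pointing down, gripper open.
Joint ranges: [-2.89, 2.89], [-0.75, 2.08], [0.22, 2.7], [-1.18, 4.32], [0.11, 2.71], [-2.7, 2.7]. Speed limits (rad/s): [2.57, 2.57, 3.14, 3.14, 3.14, 3.14].

INTERFACE

Orientations are given as a unit quaternion [w, x, y, z].
In Python, from rig import get_state, get_image, sign_off, masks_of, tips_ahead gives the robot as it stands.
- The arm moves only by the tool play_rows, never from a script. Its argument "series" is a list of rows, each an object of numbers: "fingers": the closure, from -1 (fully open) to 1 (shut); "dx", "dy", "dz": the shift along the world's x, y, z in mm; "turn": the turn about the world's z in rad. A call has 1 to 20 rows; each row shifts and turns the pose as measured when the row begins; what a row does not reach is not made up. A row lasts 1/12 s, in which the tool goes at most 41.7 mm and 7.16 degrees, less where a joint would pass 70% of its speed; a pose out of reach is approached as far as the arm can. A call with a gripper value outside its range is refused whole. The fingers move at their own pace and stop on an object; "squeeze" is the grip in N (left out, the last holds). Time passes only in rows, so rows that do not move let the fingers close. It gives the time, the measured TCP pose, the force and the opening at its end, in the units of the state.
- get_state(): the state, without advancing time (a new reading comes with each control period).
- get_image(name): name is "scene" or "top" or "wrist"; returns a dict with "pixels" (420x560x3 uint8, red, green, blue), "vfov" (degrees; the focal length in pixels is half the picture's height over the tangent of half this angle, whatever the lens; pixels are square), "cx", "cy" (the principal point, pixels), "rvec" (rotation vector, rad) and "tvec" (3), from world to camera coordinates, as OpenCV has them; the wrist camera has in their place "hand_eye" (4x4, takes a point from camera to tool coordinates, whose origin is the TCP and whose axes are the tool frame's). Camera axes: x right, y down, z forward; pixel columns grow to the right and rows downward; lengths in m; the calibration is good to about 2 mm. The wrist camera is an equidistant fisheye: a pixel r from the principal point sees the ray r / f radians off the axis. A picture is of the moment at which its call begins: read the wrist's pose just before it. There is no depth.
- sign_off(): hands the job in, once; it reports no verdict.
Trained networks look in a picture, given as the dict that the camera call returned (one of the last four; its "shot" number tells which), for a name from the list of things; names that differ only in an ending like _2 or _b are one class to them, and where a whole thing is asked for, a point or a joint stands for the part that bears it (a point fixed in the world has none). Each returns a list of dicts, best first, with "p" (0 to 1); they miss things now and then, are a little off and sometimes report something else, mostly with a low value. They report only what shows in the picture. A call takes as long as a camera call.
- masks_of(picture, label): "region" (420x560 bool, what is visible of it) and "xy" ([column, row] in pixels, amid what is visible of it).
The state is a dict: "clock": time; "qpos": joint angles; "qd": joint speeds; "effort": joint torques, N m; "position": TCP position; "ee_rot": TCP orientation; "contact_force": force on the tool from outside, world axes, zero at the start; "moment": the same for the moment, N m; "width": finger opening in m.
Only numpy, scipy, OpenCV 4.12 (cv2) and the standard library are available. Lean on these libraries where they do the work, as an engineer would, in place of code of your own. Each camera call takes 0.05 s, during which the arm holds its last target. There are 200 camera calls.

TASK

Check the return spring of the mirror mount: with a fingertip, press down the sprung corner of its tilting plate (the corner with the round black pad) until the tip of its pointer is level with the brass rider on the upright scale, without running past the rider. Keep it there for two seconds, then let go so that the plate springs back level. Nothing is to be lifted: press on the pad, keep off the mirror and the pointer, do not shift the rider, and leave the glassware, bottles and spatula where they are.

Things in the scene. Friction and masses are not known exactly. Their poses are not given: they have to be found in the camera images.
- mount: mirror mount, fixed to the bench: dark base, a 150 mm square set as a diamond, 16 mm thick, with a 10 mm thick tail to +x that carries an upright white scale. Origin on the bench under the plate's middle; x runs from the pad corner (-x, nearest the robot) to the pointer and scale (+x), z up. Stands left or right of the bench's middle, turned up to 0.5 rad
- plate_middle (a point): middle of the aluminium tilting plate, on its turning axis (the mount's y axis direction), 64 mm above the bench. Plate 140 mm square, 8 mm thick, set as a diamond, on ball posts at its two side corners; a round mirror in a black ring, 72 mm wide, stands 5 mm above its middle
- tilt_plate (a joint): tilt (rad) of the plate. 0 = level, at rest; grows as the pad corner goes down and the pointer rises; stop at 0.32. Sprung and damped: 2.7 N m/rad, so about 3.6 N at the pad for each 0.1 rad; it returns to 0 (within 0.01) in under half a second when let go
- pad_top (a point): round black rubber pad, 34 mm wide, on the plate's sprung corner, standing 4 mm above the plate. This point is the centre of its top face, 74 mm from the mount's middle towards the mount's -x and 72 mm above the bench at rest. Tilts with the plate; sinks about 7.4 mm per 0.1 rad
- pointer_tip (a point): free tip of the thin dark steel pointer (6 mm wide, 4 mm thick, fixed to the plate, reaching out 86 mm past its +x corner), 185 mm from the mount's middle towards the mount's +x, 64 mm above the bench at rest; rises about 18 mm per 0.1 rad, that is 2.5 mm for each mm that the pad is pressed down
- rider (a joint): height (m) of the brass rider above the pointer's rest height, set somewhere from 0.017 to 0.040 before the start; stiff (6 N of friction), stays where it is
- rider_mark (a point): the mark to reach: middle height of the brass rider, a block 12 x 38 x 10 mm with a thin tongue towards the pointer, on the white scale plate (34 mm wide, top 140 mm above the bench). The point lies in the pointer's vertical plane, 172 mm from the mount's middle towards +x. The scale's black lines are 8 mm apart, the lowest at the pointer's rest height
- hotplate: white hotplate stirrer with a round dark plate of 134 mm, 210 x 150 mm, 95 mm high, fixed; not part of the work. Origin on the bench under its middle
- beaker: empty glass beaker, 64 mm wide, 85 mm high, standing on the hotplate, its rim 180 mm above the bench; loose, to be left alone. Origin at the centre of its underside
- vial: white capped vial, 28 mm wide, 55 mm high, standing beside the mount; loose, to be left alone. Origin at the centre of its underside
- jar: small amber jar, 34 mm wide, 60 mm high, standing beside the mount; loose, to be left alone. Origin at the centre of its underside
- dark_bottle: grey bottle, 56 mm wide, 120 mm high, at the right side of the bench; loose, to be left alone. Origin at the centre of its underside
- white_bottle: white bottle, 52 mm wide, 100 mm high, at the right side of the bench; loose, to be left alone. Origin at the centre of its underside
- spatula: lab spatula, 190 mm long, lying at the left side of the bench; loose, to be left alone. Origin at the centre of its underside
- dish: shallow glass dish, 80 mm wide, 18 mm high, at the right side of the bench; loose, to be left alone. Origin at the centre of its underside

How it is judged:
By the outcome, as a careful person would: the job done as asked, in the order asked, and still so for the second after the job is handed in, with the robot touching nothing.
It also fails if it takes over 42 s, if anything falls off the work surface, if the arm or the gripper's body presses on something with over 40 N, if the wrist force passes 120 N, or if a joint passes its speed limit or range.

## Working session

There is one attempt and no reset: what is moved stays moved. The work goes in short steps, Python scripts to look and compute and a tool call to move; the robot and the scene stay as the last step left them, time stands still between calls to the robot, and variables do not carry over. Pictures are saved under pics/ and viewed, about 8 in all and at most 12, crops included, and the job is handed in when it is done.

Besides the shell and the picture viewer there is one more tool, called after ">>>" in YAML: its name, and indented under it one key for each argument. play_rows: Moves the arm, as the interface text tells. Its arguments: {"type":"object","properties":{"series":{"type":"array"},"squeeze":{"type":"number"}},"required":["series"]}

```bash
mkdir -p pics; ls
cat > h.py <<'E'
import numpy as np, cv2
from rig import *
def K(p):
    f=p["pixels"].shape[0]/2/np.tan(np.radians(p["vfov"])/2)
    return np.array([[f,0,p["cx"]],[0,f,p["cy"]],[0,0,1.]])
def proj(p,X):
    return cv2.projectPoints(np.atleast_2d(np.float64(X)),np.float64(p["rvec"]),np.float64(p["tvec"]),K(p),None)[0][:,0]
def ray(p,uv):
    R=cv2.Rodrigues(np.float64(p["rvec"]))[0]; o=-R.T@np.float64(p["tvec"])
    d=R.T@np.linalg.inv(K(p))@[uv[0],uv[1],1]; return o,d
def atz(p,uv,z):
    o,d=ray(p,uv); return o+d*(z-o[2])/d[2]
def save(p,n): cv2.imwrite("pics/"+n,p["pixels"][:,:,::-1])
E
python3 - <<'E'
from h import *
print(get_state())
for n in ("scene","top"):
    p=get_image(n); save(p,n+"0.png")
    print(n,p["vfov"],"cam",ray(p,(p["cx"],p["cy"]))[0])
    for l,z in (("pad_top",.072),("plate_middle",.07),("pointer_tip",.064),("rider_mark",.09),("mount",.0),("vial",.05),("jar",.06),("hotplate",.095),("beaker",.1)):
        for m in masks_of(p,l)[:2]: print(l,round(m["p"],2),np.round(m["xy"],1),np.round(atz(p,m["xy"],z),3),m["region"].sum())
E
```

```text
pics
{'clock': 0.0, 'qpos': array([-1.22399955e+00,  2.76587992e-01,  1.50614101e+00, -3.23251804e-06,
        1.36067084e+00, -1.21014758e-01]), 'qd': array([-0.00090761,  0.0004571 , -0.00083764, -0.00023021, -0.00145528,
       -0.00049415]), 'effort': array([-4.45853866e-04, -4.16776443e+01, -2.45803607e+01, -1.49216048e-04,
        1.09965907e-02, -1.28152475e-06]), 'position': array([ 0.25907787, -0.51268574,  0.20334059]), 'ee_rot': array([-5.61656622e-04,  8.51743347e-01, -5.23958447e-01, -7.07831727e-04]), 'contact_force': array([-0.27180877, -0.66898487,  0.65430313]), 'moment': array([-0.00766476,  0.01696045,  0.00456979]), 'width': 0.08550970676187515}
scene 47.35237720888374 cam [1.78483105 0.07587083 0.8302096 ]
pad_top 0.82 [225.5 220. ] [ 0.623 -0.182  0.072] 1277
pad_top 0.33 [359.3 204.2] [0.516 0.214 0.072] 680
plate_middle 0.94 [227.6 216.6] [ 0.601 -0.179  0.07 ] 1236
pointer_tip 0.88 [225.2 223.7] [ 0.631 -0.182  0.064] 1155
rider_mark 0.4 [203.9 244.5] [ 0.772 -0.213  0.09 ] 21
mount 0.74 [221.8 231.3] [ 0.577 -0.207  0.   ] 3083
vial 0.58 [265.  220.2] [ 0.58
[... 286 characters left out ...]
]
pad_top 0.83 [335.  200.8] [ 0.594 -0.187  0.072] 2393
pad_top 0.22 [292.4 220.1] [ 0.538 -0.065  0.072] 65
plate_middle 0.58 [335.9 201. ] [ 0.593 -0.19   0.07 ] 2412
plate_middle 0.48 [354.5 238.6] [ 0.485 -0.239  0.07 ] 145
pointer_tip 0.65 [333.8 198.6] [ 0.602 -0.185  0.064] 2417
mount 0.63 [338.  198.1] [ 0.617 -0.207  0.   ] 3512
mount 0.53 [460.2 221.8] [ 0.542 -0.572  0.   ] 390
vial 0.6 [292.4 220. ] [ 0.542 -0.065  0.05 ] 87
jar 0.65 [357.1 238.4] [ 0.487 -0.248  0.06 ] 157
jar 0.42 [332.3 197.9] [ 0.605 -0.181  0.06 ] 2333
hotplate 0.65 [199.1 217.6] [0.543 0.195 0.095] 3628
hotplate 0.29 [435.2 197.5] [ 0.597 -0.465  0.095] 488
beaker 0.61 [189.4 189.2] [0.623 0.223 0.1  ] 569
```

Run:
```python
import cv2,numpy as np
a=cv2.imread("pics/scene0.png")[170:280,160:300]; b=cv2.imread("pics/top0.png")[130:270,260:400]
a=cv2.resize(a,None,fx=4,fy=4,interpolation=cv2.INTER_CUBIC)[:, :400+0] if 0 else cv2.resize(a,(400,314),interpolation=cv2.INTER_CUBIC)
b=cv2.resize(b,(400,400),interpolation=cv2.INTER_CUBIC)
c=np.zeros((400,800,3),np.uint8);c[:314,:400]=a;c[:,400:]=b
cv2.imwrite("pics/c0.png",c)
```

```text
(no output)
```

View pics/c0.png

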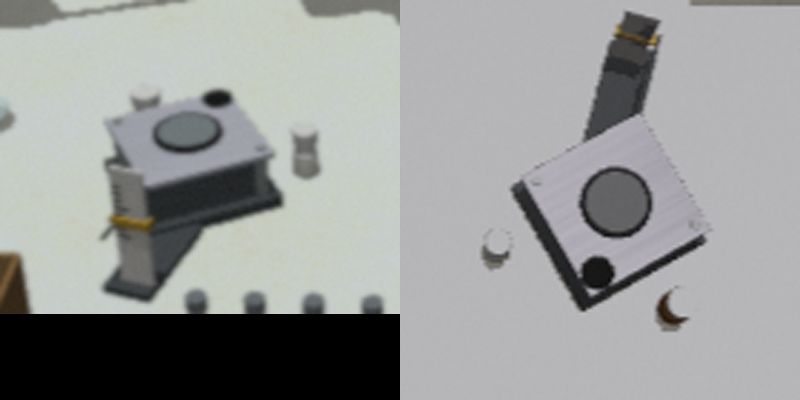

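View pics/scene0.png

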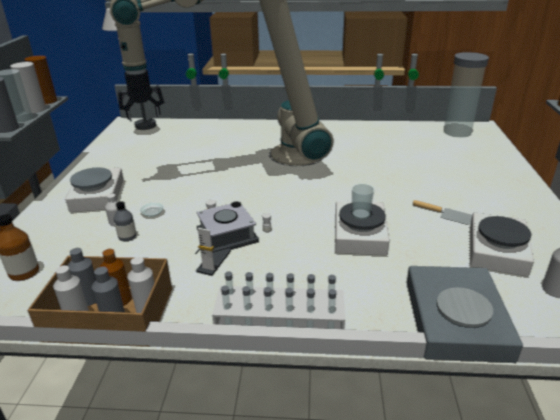

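The scene view shows the mount right of the middle, with the pad at about (236,204), the mirror at (226,216) and the brass rider at (206,248). In the top view the pad is at about (329,225) and the mirror at (336,201). The jar and vial stand beside the mount on either side of the pad.

```bash
cat >> h.py <<'E'
def mount(x,y,a,X):
    c,s=np.cos(a),np.sin(a); X=np.atleast_2d(X)
    return np.c_[x+c*X[:,0]-s*X[:,1],y+s*X[:,0]+c*X[:,1],X[:,2]]
E
python3 - <<'E'
from h import *
from scipy.optimize import least_squares
S=get_image("scene");T=get_image("top")
for p,pad,mir in ((S,(236,204.3),(225.8,215.9)),(T,(329.3,225.2),(336,200.7))):
    P,M=atz(p,pad,.072),atz(p,mir,.073); print(P,M,np.linalg.norm(P-M),np.arctan2(*(M-P)[1::-1]))
def res(v):
    x,y,a,h=v
    pts=mount(x,y,a,[[-.074,0,.072],[0,0,.073],[.172,0,.064+h]])
    return np.r_[(proj(S,pts)-[(236,204.3),(225.8,215.9),(205.9,247.7)]).ravel(),(proj(T,pts)-[(329.3,225.2),(336,200.7),(343,143)]).ravel()]
r=least_squares(res,[.58,-.19,-.2,.03]);print(r.x,r.fun.round(1),mount(*r.x[:3],[-.074,0,.072]))
E
```

```text
[ 0.53307684 -0.16439355  0.072     ] [ 0.60229384 -0.18431994  0.073     ] 0.07203509636727397 -0.2803033994542379
[ 0.52343808 -0.16850651  0.072     ] [ 0.59370463 -0.18947419  0.073     ] 0.07333506965834072 -0.2899900754565258
[ 0.59623216 -0.18328418 -0.17799944  0.01070757] [-1.4 -1.6  0.7 -1.1 -1.3  0.1  0.6  0.  -2.2 -0.9 -0.5 -0. ] [[ 0.52340137 -0.17018167  0.072     ]]
```

>>> play_rows:
  series:
    - {"fingers": 1,"dx": 18,"dy": 23,"dz": 0,"turn": -0.05}
    - {"fingers": 1,"dx": 18,"dy": 23,"dz": 0,"turn": -0.05}
    - {"fingers": 1,"dx": 18,"dy": 23,"dz": 0,"turn": -0.05}
    - {"fingers": 1,"dx": 18,"dy": 23,"dz": 0,"turn": -0.05}
    - {"fingers": 1,"dx": 18,"dy": 23,"dz": 0,"turn": -0.05}
    - {"fingers": 1,"dx": 18,"dy": 23,"dz": 0,"turn": -0.05}
    - {"fingers": 1,"dx": 18,"dy": 23,"dz": 0,"turn": -0.05}
    - {"fingers": 1,"dx": 18,"dy": 23,"dz": 0,"turn": -0.05}
    - {"fingers": 1,"dx": 18,"dy": 23,"dz": 0,"turn": -0.05}
    - {"fingers": 1,"dx": 18,"dy": 23,"dz": 0,"turn": -0.05}
    - {"fingers": 1,"dx": 18,"dy": 23,"dz": 0,"turn": -0.05}
    - {"fingers": 1,"dx": 18,"dy": 23,"dz": 0,"turn": -0.05}
    - {"fingers": 1,"dx": 18,"dy": 23,"dz": 0,"turn": -0.05}
    - {"fingers": 1,"dx": 18,"dy": 23,"dz": 0,"turn": -0.05}
    - {"fingers": 1,"dx": 18,"dy": 23,"dz": 0,"turn": -0.05}

```text
clock: 2.35
position: [0.5357, -0.1579, 0.205]
ee_rot: [-0.002, -0.581, 0.814, -0.002]
contact_force: [-0.3, -0.9, -0.4]
width: -0.0001
```

```bash
cat >> h.py <<'E'
from scipy.spatial.transform import Rotation as Ro
def wpose(s,p):
    A=np.eye(4);q=s["ee_rot"];A[:3,:3]=Ro.from_quat([q[1],q[2],q[3],q[0]]).as_matrix();A[:3,3]=s["position"]
    return A@np.array(p["hand_eye"])
def wproj(C,p,X):
    c=(np.atleast_2d(X)-C[:3,3])@C[:3,:3]; f=K(p)[0,0]
    n=np.hypot(c[:,0],c[:,1]); th=np.arctan2(n,c[:,2]); return np.c_[p["cx"]+f*th*c[:,0]/n,p["cy"]+f*th*c[:,1]/n]
def watz(C,p,uv,z):
    d=np.subtract(uv,(p["cx"],p["cy"]));r=np.hypot(*d);th=r/K(p)[0,0]
    v=C[:3,:3]@[d[0]/r*np.sin(th),d[1]/r*np.sin(th),np.cos(th)]; return C[:3,3]+v*(z-C[2,3])/v[2]
E
python3 - <<'E'
from h import *
s=get_state();p=get_image("wrist");save(p,"w1.png");print(s["clock"],s["position"],s["ee_rot"],s["width"],tips_ahead() if callable(tips_ahead) else tips_ahead)
print(p["vfov"],p["hand_eye"])
C=wpose(s,p);print(C)
for l,z in (("pad_top",.072),("plate_middle",.073),("rider_mark",.09),("pointer_tip",.064),("jar",.06),("vial",.055)):
    for m in masks_of(p,l)[:2]: print(l,round(m["p"],2),np.round(m["xy"],1),np.round(watz(C,p,m["xy"],z),3),m["region"].sum())
E
```

```text
2.35 [ 0.5356675  -0.15787346  0.20502104] [-0.00204569 -0.58105364  0.81386118 -0.00157201] -7.267833399823187e-05 0.011
65.70646984690485 [[ 9.99999792e-01 -3.36152203e-04 -5.50545384e-04 -6.11280622e-04]
 [ 4.66444010e-04  9.66357942e-01  2.57200526e-01 -6.47873011e-02]
 [ 4.45565381e-04 -2.57200729e-01  9.66357898e-01 -1.69766209e-01]
 [ 0.00000000e+00  0.00000000e+00  0.00000000e+00  1.00000000e+00]]
[[-0.32518674 -0.91348602 -0.24453398  0.59739702]
 [-0.94563809  0.3154107   0.07927611 -0.17749691]
 [ 0.00471102  0.25702019 -0.96639455  0.37479359]
 [ 0.          0.          0.          1.        ]]
pad_top 0.83 [278.9 120.4] [ 0.599 -0.184  0.072] 21254
plate_middle 0.58 [284.7 120.8] [ 0.597 -0.189  0.073] 21335
rider_mark 0.67 [281.4 122.6] [ 0.597 -0.185  0.09 ] 21000
pointer_tip 0.55 [281.1 122.5] [ 0.597 -0.185  0.064] 21451
pointer_tip 0.17 [ 34.1 257.8] [0.559 0.163 0.064] 10348
jar 0.93 [366.8 190.8] [ 0.505 -0.246  0.06 ] 1120
vial 0.61 [190.7 190.8] [ 0.563 -0.076  0.055] 823
```

View pics/w1.png

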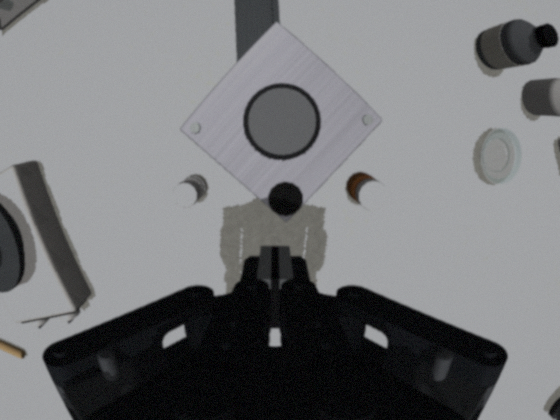

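The wrist view shows the pad at (285,198), the mirror at (282,121), the jar at about (365,190) and the vial at (193,188). The scale is out of view, so I'll look at it from the -y/outer side.

>>> play_rows:
  series:
    - {"fingers": 1,"dx": 18,"dy": -26,"dz": -3}
    - {"fingers": 1,"dx": 18,"dy": -26,"dz": -3}
    - {"fingers": 1,"dx": 18,"dy": -26,"dz": -3}
    - {"fingers": 1,"dx": 18,"dy": -26,"dz": -3}
    - {"fingers": 1,"dx": 18,"dy": -26,"dz": -3}
    - {"fingers": 1,"dx": 18,"dy": -26,"dz": -3}
    - {"fingers": 1,"dx": 18,"dy": -26,"dz": -3}
    - {"fingers": 1,"dx": 18,"dy": -26,"dz": -3}
    - {"fingers": 1,"dx": 18,"dy": -26,"dz": -3}
    - {"fingers": 1,"dx": 18,"dy": -26,"dz": -3}
    - {"fingers": 1}

```text
invalid input at $.series[0]: expected keys fingers, dx, dy, dz, turn
```

Run:
```python
from h import *
import pickle
s=get_state();p=get_image("wrist");save(p,"w2.png");pickle.dump((s,p),open("w2.pkl","wb"))
C=wpose(s,p);print(s["clock"],s["position"],C[:3,3])
for h in (0,.017,.03,.04):print(h,wproj(C,p,mount(.597,-.187,-.285,[.172,0,.064+h])))
print(wproj(C,p,mount(.597,-.187,-.285,[.185,0,.064])))
for m in masks_of(p,"rider_mark")[:3]:print(m["p"],m["xy"],m["region"].sum())
u,v=wproj(C,p,mount(.597,-.187,-.285,[.172,0,.09]))[0]
u0=int(np.clip(u-70,0,420));v0=int(np.clip(v-60,0,320));print(u0,v0)
cv2.imwrite("pics/w2c.png",cv2.resize(p["pixels"][v0:v0+100,u0:u0+140,::-1],None,fx=5.7,fy=5.7,interpolation=cv2.INTER_CUBIC))
```

```text
2.7 [ 0.53420085 -0.16014269  0.20484464] [ 0.59610504 -0.17962708  0.37456998]
0 [[272.02849722 -42.63044177]]
0.017 [[271.99073817 -50.5732368 ]]
0.03 [[271.9600639  -57.12089093]]
0.04 [[271.93534537 -62.46279893]]
[[271.47353799 -52.76448048]]
201 0
```

View pics/w2c.png

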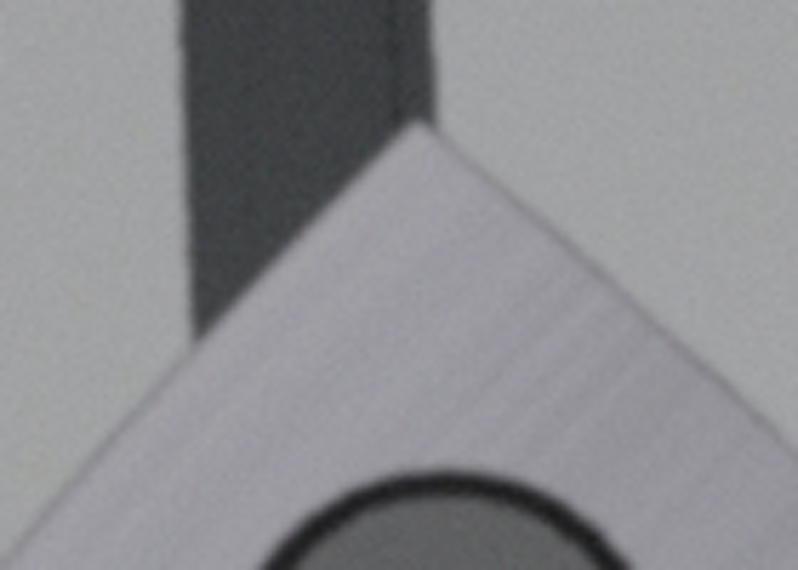

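The move was refused because every row needs all five keys, so this picture still shows the old place. It does show that the tail sits to the +y side of the plate's front corner.

>>> play_rows:
  series:
    - {"fingers": 1,"dx": 18,"dy": -26,"dz": -3,"turn": 0}
    - {"fingers": 1,"dx": 18,"dy": -26,"dz": -3,"turn": 0}
    - {"fingers": 1,"dx": 18,"dy": -26,"dz": -3,"turn": 0}
    - {"fingers": 1,"dx": 18,"dy": -26,"dz": -3,"turn": 0}
    - {"fingers": 1,"dx": 18,"dy": -26,"dz": -3,"turn": 0}
    - {"fingers": 1,"dx": 18,"dy": -26,"dz": -3,"turn": 0}
    - {"fingers": 1,"dx": 18,"dy": -26,"dz": -3,"turn": 0}
    - {"fingers": 1,"dx": 18,"dy": -26,"dz": -3,"turn": 0}
    - {"fingers": 1,"dx": 18,"dy": -26,"dz": -3,"turn": 0}
    - {"fingers": 1,"dx": 18,"dy": -26,"dz": -3,"turn": 0}
    - {"fingers": 1,"dx": 0,"dy": 0,"dz": 0,"turn": 0}
    - {"fingers": 1,"dx": 0,"dy": 0,"dz": 0,"turn": 0}

```text
clock: 3.8
position: [0.7096, -0.4443, 0.1712]
ee_rot: [-0.003, -0.575, 0.818, -0.0]
contact_force: [-0.1, 0.3, 1.2]
width: -0.0003
```

Run:
```python
from h import *
import pickle
s=get_state();p=get_image("wrist");save(p,"w2.png");pickle.dump((s,p),open("w2.pkl","wb"))
C=wpose(s,p);print(s["clock"],s["position"],C[:3,3])
for h in (0,.017,.03,.04):print(h,wproj(C,p,mount(.597,-.187,-.285,[.172,0,.064+h])))
print(wproj(C,p,mount(.597,-.187,-.285,[.185,0,.064])))
for m in masks_of(p,"rider_mark")[:3]:print(m["p"],m["xy"],m["region"].sum())
u,v=wproj(C,p,mount(.597,-.187,-.285,[.172,0,.09]))[0]
u0=int(np.clip(u-70,0,420));v0=int(np.clip(v-60,0,320));print(u0,v0)
cv2.imwrite("pics/w3c.png",cv2.resize(p["pixels"][v0:v0+100,u0:u0+140,::-1],None,fx=5.7,fy=5.7,interpolation=cv2.INTER_CUBIC))
```

```text
3.8 [ 0.70964828 -0.44425799  0.17116617] [ 0.77155601 -0.46509516  0.34072379]
0 [[ 67.44574181 220.76118147]]
0.017 [[ 58.4191339  225.74649923]]
0.03 [[ 51.07605735 229.8538726 ]]
0.04 [[ 45.15263653 233.2017782 ]]
[[ 64.95206218 208.62742153]]
0.76 [45.2, 220.6] 234
0 168
```

View pics/w3c.png

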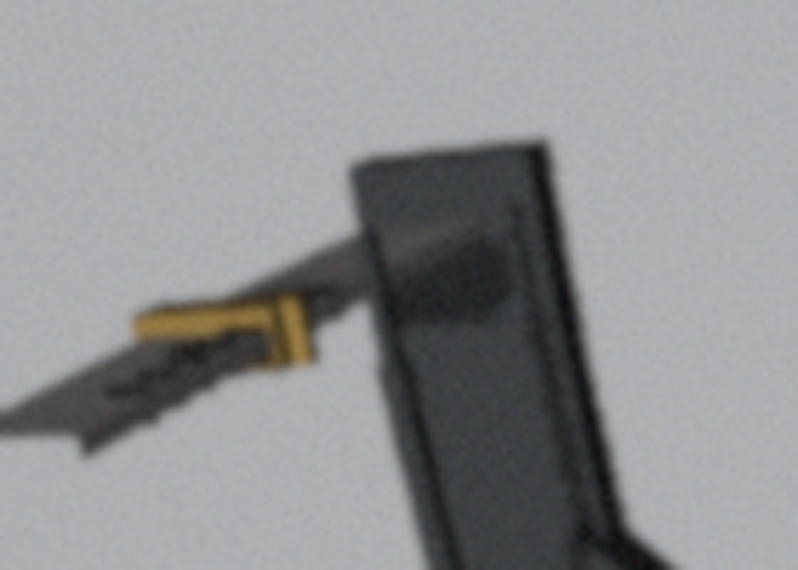

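Here the brass rider shows as an L at crop (135–315, 295–365). The pointer lies along the tail's left edge with its tip near crop (368,222), which matches the predicted (370,231). Next I'll measure the height in the scene camera, where z is vertical.

Run:
```python
from h import *
I=[get_image("scene") for _ in range(4)];p=I[0]
a=np.mean([i["pixels"] for i in I],0)[:,:,::-1]
c=cv2.resize(a[218:280,184:244],(600,620)[:2] if 0 else (580,600),interpolation=cv2.INTER_LANCZOS4).clip(0,255).astype(np.uint8)
sx,sy=580/60,600/62
B=[.597,-.187,-.285]
def mk(X,col):
    for u,v in proj(p,mount(*B,X)): cv2.drawMarker(c,(int((u-184+.5)*sx),int((v-218+.5)*sy)),col,0,10,1)
cv2.imwrite("pics/s4.png",c.copy())
# predicted pixels
for n,X in (("tip",[.185,0,.064]),("mark17",[.172,0,.081]),("mark40",[.172,0,.104]),("axis10",[.172,0,.010]),("axis140",[.172,0,.14])): 
    u,v=proj(p,mount(*B,X))[0]; print(n,round(u,1),round(v,1),"crop",round((u-183.5)*sx),round((v-217.5)*sy))
for m in masks_of(p,"rider_mark")[:2]:
    ys,xs=np.where(m["region"]);print(m["p"],m["xy"],m["region"].sum(),xs.min(),xs.max(),ys.min(),ys.max())
```

```text
tip 195.0 252.8 crop 111 341
mark17 196.7 244.9 crop 127 265
mark40 195.7 237.8 crop 118 197
axis10 199.5 265.8 crop 154 468
axis140 194.2 226.5 crop 103 87
0.51 [120.8, 222.9] 631 113 135 202 241
```

View pics/s4.png

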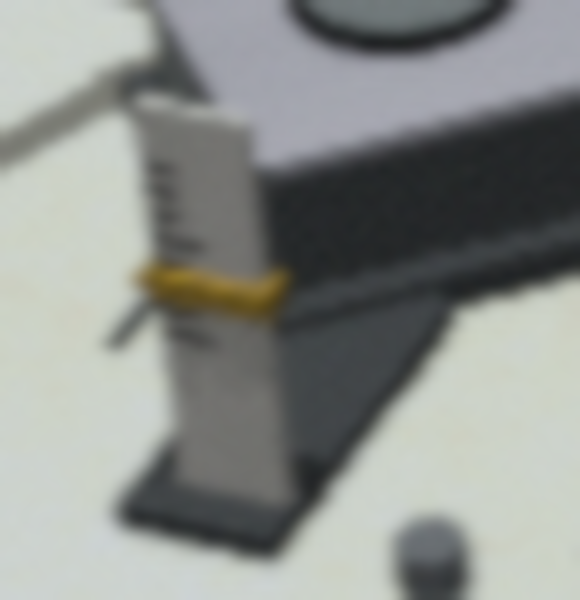

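The averaged scene crop shows the pointer tip at about (112,345), against a predicted (111,341). The rider spans (140–288, 265–315), the lowest line is at about (185,335) and the 32 mm line at (185,243). That puts the rider near +17 to 19 mm. I'll refine it with a small render fit.

```bash
cat > fit.py <<'E'
from h import *
from scipy.optimize import minimize
def fit(p,a,dv,B):
    win=(slice(225,275),slice(185,235)); im=a[win]; o=np.clip(im[...,0]-im[...,2]-20,0,None)
    o[:, :8]=0; o=np.clip(o/np.percentile(o[o>20],80),0,1); S=12
    def hull(m,x,y,z,val):
        P=mount(*B,[[i,j,k] for i in x for j in y for k in z])
        q=(proj(p,P)+[.5-185,.5+dv-225])*S
        cv2.fillConvexPoly(m,cv2.convexHull(np.int32(q.round())),val)
    def cost(v):
        yc,h,t=v;z=.064+h;m=np.zeros((50*S,50*S),np.float32)
        hull(m,(.170,.174),(.005,yc-.019),(z-.002,z+.002),1)
        hull(m,(.166,.178),(yc-.019,yc+.019),(z-.005,z+.005),1)
        hull(m,(.172-t/2,.172+t/2),(yc-.017,yc+.017),(z+.005,.14),0)
        r=cv2.resize(cv2.GaussianBlur(m,(0,0),S*.5),(50,50),interpolation=cv2.INTER_AREA)
        return ((r-o)**2).sum()
    best=min((minimize(cost,[y,h,.006],method="Nelder-Mead",options=dict(initial_simplex=[[y,h,.006],[y+.003,h,.006],[y,h+.003,.006],[y,h,.008]])) for y in (.024,.03) for h in (.017,.022,.027)),key=lambda r:r.fun)
    return best.x.round(4),round(best.fun,2),round((o**2).sum(),2)
if __name__=="__main__":
    I=[get_image("scene") for _ in range(4)];p=I[0]; a=np.mean([i["pixels"] for i in I],0)
    np.save("s5.npy",a)
    for B in ([.597,-.187,-.285],[.594,-.188,-.285],[.600,-.186,-.285]):
        pt=proj(p,mount(*B,[.185,0,.064]))[0]
        for dv in (0,253.15-pt[1]): print(B,round(dv,2),*fit(p,a,dv,B))
E
python3 fit.py
```

```text
[0.597, -0.187, -0.285] 0 [0.0264 0.0195 0.0114] 1.79 32.84
[0.597, -0.187, -0.285] 0.39 [0.0266 0.0208 0.0112] 1.86 32.84
[0.594, -0.188, -0.285] 0 [0.0267 0.0173 0.0114] 1.78 32.84
[0.594, -0.188, -0.285] 1.07 [0.027  0.0209 0.0114] 1.9 32.84
[0.6, -0.186, -0.285] 0 [0.0266 0.0218 0.0118] 1.85 32.84
[0.6, -0.186, -0.285] -0.3 [0.0266 0.021  0.012 ] 1.82 32.84
```

Run:
```python
from h import *
import pickle
s,p=pickle.load(open("w2.pkl","rb"));C=wpose(s,p);B=[.597,-.187,-.285]
c=cv2.imread("pics/w3c.png");out=[]
off=np.array([-.6,-1.9])
for h in (.0175,.0205):
    d=c.copy();z=.064+h
    for k,col in ((z-.005,(255,0,0)),(z+.005,(0,0,255))):
        P=mount(*B,[[.166,.0075,k],[.178,.0075,k],[.178,.0455,k],[.166,.0455,k]])
        q=(wproj(C,p,P)+off+[.5,.5-168])*5.7
        cv2.polylines(d,[np.int32(q)],True,col,1)
    q=(wproj(C,p,mount(*B,[[.1,-.003,.064],[.185,-.003,.064],[.185,.003,.064],[.1,.003,.064]]))+off+[.5,.5-168])*5.7
    cv2.polylines(d,[np.int32(q)],True,(0,255,0),1)
    out.append(d[100:500,:400])
cv2.imwrite("pics/w3d.png",np.hstack(out))
```

```text
(no output)
```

View pics/w3d.png

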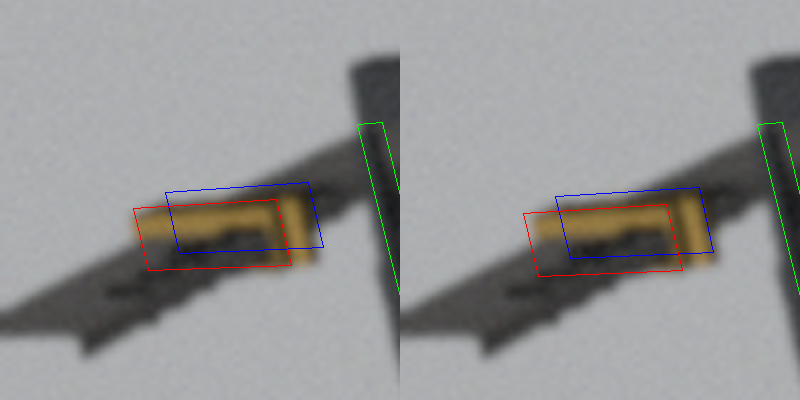

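Holding h=17.5 and 20.5 mm against the wrist view: the red top face fits better near 17.5, but the scene fit said about 20. I'll calibrate directly on the scale's 8 mm ticks instead.

Run:
```python
from h import *
from scipy.ndimage import map_coordinates as mc
a=np.load("s5.npy");p=get_image("scene");B=[.597,-.187,-.285]
z=np.arange(.048,.146,.001)
for y in (.0125,.015,.018):
    q=proj(p,mount(*B,np.c_[0*z+.174,0*z+y,z]))
    g=mc(a.mean(2),[q[:,1],q[:,0]],order=3); o=mc(a[...,0]-a[...,2],[q[:,1],q[:,0]],order=3)
    print(y,*[f"{(k-.064)*1e3:.0f}:{i:.0f}/{j:.0f}" for k,i,j in zip(z,g,o)])
```

```text
0.0125 -16:124/3 -15:124/3 -14:124/3 -13:124/3 -12:123/3 -11:122/2 -10:122/2 -9:121/2 -8:121/2 -7:120/2 -6:117/2 -5:112/2 -4:106/2 -3:100/2 -2:97/2 -1:98/2 0:100/3 1:101/3 2:99/3 3:94/3 4:89/4 5:83/7 6:77/11 7:71/17 8:67/25 9:65/34 10:65/45 11:66/54 12:68/62 13:70/69 14:73/75 15:77/81 16:82/86 17:86/87 18:87/84 19:86/74 20:84/62 21:84/48 22:87/36 23:92/25 24:96/16 25:100/10 26:102/7 27:104/5 28:103/4 29:102/2 30:102/1 31:102/1 32:104/1 33:106/1 34:108/2 35:107/2 36:106/2 37:105/2 38:107/2 39:109/3 40:111/3 41:113/4 42:114/3 43:113/3 44:110/2 45:106/2 46:102/1 47:101/1 48:104/2 49:108/2 50:110/2 51:110/1 52:107/1 53:105/0 54:106/0 55:109/0 56:113/1 57:117/1 58:121/2 59:125/2 60:127/3 61:127/3 62:127/3 63:126/3 64:126/3 65:125/3 66:124/3 67:121/3 68:119/3 69:117/3 70:116/3 71:118/3 72:122/3 73:129/3 74:136/3 75:139/2 76:134/1 77:123/-0 78:109/-2 79:96/-3 80:86/-5 81:80/-5
0.015 -16:110/2 -15:110/3 -14:110/3 -13:110/3 -12:109/3 -11:108/3 -10:107/3 -9:106/3 -8:104/3 -7:102/3 -6:100/3 -5:96/3 -4:90/2 -3:83/2 -2:78/2 -1:78/2 0:80/2 1:84/3 2:84/3 3:81/4 4:76/5 5:71/8 6:68/13 7:67/20 8:66/28
[... 769 characters left out ...]
-1:74/2 0:76/1 1:80/2 2:83/2 3:82/3 4:78/4 5:72/8 6:68/13 7:66/21 8:66/31 9:67/39 10:67/47 11:66/53 12:66/59 13:68/64 14:72/70 15:77/76 16:85/84 17:92/92 18:99/96 19:101/93 20:99/80 21:93/61 22:88/42 23:86/26 24:88/14 25:89/7 26:88/3 27:84/2 28:80/2 29:78/2 30:79/3 31:82/3 32:86/3 33:91/3 34:94/3 35:96/2 36:94/2 37:89/2 38:84/2 39:83/3 40:86/3 41:89/3 42:91/3 43:90/3 44:87/2 45:85/2 46:83/1 47:84/2 48:85/2 49:89/2 50:92/2 51:94/2 52:93/3 53:89/3 54:86/2 55:86/2 56:90/3 57:97/3 58:103/3 59:108/3 60:110/3 61:112/3 62:112/3 63:112/3 64:112/3 65:111/3 66:111/3 67:111/3 68:111/3 69:113/3 70:115/3 71:119/3 72:125/3 73:133/3 74:142/2 75:151/2 76:155/1 77:151/1 78:138/-0 79:121/-1 80:103/-2 81:88/-3
```

Calibrated on the ticks, which read 1.8 mm low, both edges of the rider give h ≈ 17.7 mm. The wrist view agreed at about 17.5. That means the pad goes down about 7 mm. Next I move above the pad.

>>> play_rows:
  series:
    - {"fingers": 1,"dx": -18,"dy": 26,"dz": 0,"turn": 0.006}
    - {"fingers": 1,"dx": -18,"dy": 26,"dz": 0,"turn": 0.006}
    - {"fingers": 1,"dx": -18,"dy": 26,"dz": 0,"turn": 0.006}
    - {"fingers": 1,"dx": -18,"dy": 26,"dz": 0,"turn": 0.006}
    - {"fingers": 1,"dx": -18,"dy": 26,"dz": 0,"turn": 0.006}
    - {"fingers": 1,"dx": -18,"dy": 26,"dz": 0,"turn": 0.006}
    - {"fingers": 1,"dx": -18,"dy": 26,"dz": 0,"turn": 0.006}
    - {"fingers": 1,"dx": -18,"dy": 26,"dz": 0,"turn": 0.006}
    - {"fingers": 1,"dx": -18,"dy": 26,"dz": 0,"turn": 0.006}
    - {"fingers": 1,"dx": -18,"dy": 26,"dz": 0,"turn": 0.006}
    - {"fingers": 1,"dx": 0,"dy": 0,"dz": -15,"turn": 0}
    - {"fingers": 1,"dx": 0,"dy": 0,"dz": -15,"turn": 0}
    - {"fingers": 1,"dx": 0,"dy": 0,"dz": 0,"turn": 0}
    - {"fingers": 1,"dx": 0,"dy": 0,"dz": 0,"turn": 0}

```text
clock: 5.57
position: [0.5185, -0.1686, 0.1412]
ee_rot: [-0.001, -0.602, 0.798, -0.003]
contact_force: [0.2, 0.1, 0.5]
width: -0.0001
```

Run:
```python
from h import *
s=get_state();p=get_image("wrist");save(p,"w4.png");C=wpose(s,p)
print(s["clock"],s["position"],s["ee_rot"],s["contact_force"])
im=p["pixels"].astype(np.uint8)
g=im.max(2); m=(g<45).astype(np.uint8)
n,l,st,ce=cv2.connectedComponentsWithStats(m)
for i in range(1,n):
    if st[i,4]>150: print(st[i],ce[i].round(1),watz(C,p,ce[i],.072).round(4))
print(wproj(C,p,mount(.597,-.187,-.285,[[-.074,0,.072],[0,0,.073]])),"tip px",wproj(C,p,[s["position"]-[0,0,.011]]))
```

```text
5.5667 [ 0.51849198 -0.1686147   0.14124033] [-0.0011479  -0.60209449  0.79841775 -0.00316344] [0.17296048 0.14755967 0.4633044 ]
[532  11  28  49 479] [542.   37.7] [ 0.6123 -0.4617  0.072 ]
[502  24  21  40 214] [508.1  45.3] [ 0.607  -0.4089  0.072 ]
[221  57  95  94 974] [268.6 106.3] [ 0.5952 -0.1857  0.072 ]
[ 248  181   41   42 1342] [268.2 201.5] [ 0.527  -0.1656  0.072 ]
[   44   247   463   173 50226] [273.8 357.4] [ 0.3818 -0.1282  0.072 ]
[[269.34298189 202.57383692]
 [269.70363821 103.39775163]] tip px [[275.79933858 236.49288284]]
```

View pics/w4.png

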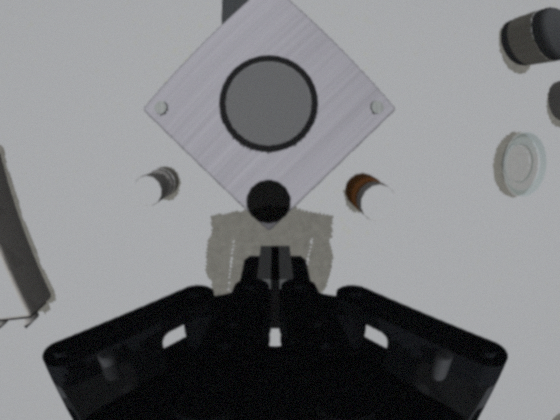

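The pad is at (268,201), which is (0.527,-0.1656), and everything around it is undisturbed. I'll centre on it and descend to just above.

>>> play_rows:
  series:
    - {"fingers": 1,"dx": 4,"dy": 1.5,"dz": -10,"turn": 0}
    - {"fingers": 1,"dx": 4,"dy": 1.5,"dz": -10,"turn": 0}
    - {"fingers": 1,"dx": 0,"dy": 0,"dz": -10,"turn": 0}
    - {"fingers": 1,"dx": 0,"dy": 0,"dz": -10,"turn": 0}
    - {"fingers": 1,"dx": 0,"dy": 0,"dz": -6,"turn": 0}
    - {"fingers": 1,"dx": 0,"dy": 0,"dz": 0,"turn": 0}
    - {"fingers": 1,"dx": 0,"dy": 0,"dz": 0,"turn": 0}
    - {"fingers": 1,"dx": 0,"dy": 0,"dz": 0,"turn": 0}

```text
clock: 6.28
position: [0.5303, -0.168, 0.0906]
ee_rot: [-0.001, -0.601, 0.799, -0.004]
contact_force: [-0.2, -0.2, 1.0]
width: -0.0
```

```bash
cat > tip.py <<'E'
from h import *
import sys
from scipy.ndimage import map_coordinates as mc
n=sys.argv[1]
I=[get_image("scene") for _ in range(2)];p=I[0];a=np.mean([i["pixels"] for i in I],0)
s=get_state();print(s["clock"],s["position"].round(4),s["contact_force"].round(2))
c=cv2.resize(a[218:280,184:244,::-1],(580,600),interpolation=cv2.INTER_LANCZOS4).clip(0,255).astype(np.uint8)
cv2.imwrite(f"pics/{n}.png",c);np.save(n+".npy",a)
# dark pointer in columns left of scale: row of the minimum, column by column
r=np.load("s5.npy")
for nm,b in (("now",a),("rest",r)):
    g=b.mean(2)[232:262,190:202]; bg=np.median(g[:, :3]); w=np.clip(bg-25-g,0,None)
    print(nm,[(190+i,round(float((w[:,i]*np.arange(232,262)).sum()/w[:,i].sum()),1),int(w[:,i].max())) for i in range(10) if w[:,i].max()>8])
E
python3 tip.py t0
```

```text
6.3833 [ 0.5306 -0.1681  0.0912] [0.21 0.79 0.02]
now [(195, 252.6, 36), (196, 252.1, 63), (197, 250.8, 71), (198, 244.2, 72), (199, 241.4, 88)]
rest [(190, 232.0, 27), (195, 252.6, 36), (196, 252.0, 65), (197, 250.9, 71), (198, 244.2, 72), (199, 241.4, 87)]
```

>>> play_rows:
  series:
    - {"fingers": 1,"dx": -3,"dy": 2,"dz": -2,"turn": 0}
    - {"fingers": 1,"dx": 0,"dy": 0,"dz": -3,"turn": 0}
    - {"fingers": 1,"dx": 0,"dy": 0,"dz": -3,"turn": 0}
    - {"fingers": 1,"dx": 0,"dy": 0,"dz": -2,"turn": 0}
    - {"fingers": 1,"dx": 0,"dy": 0,"dz": 0,"turn": 0}
    - {"fingers": 1,"dx": 0,"dy": 0,"dz": 0,"turn": 0}
    - {"fingers": 1,"dx": 0,"dy": 0,"dz": 0,"turn": 0}

```text
clock: 6.97
position: [0.528, -0.1662, 0.0818]
ee_rot: [0.0, -0.601, 0.799, -0.006]
contact_force: [-0.8, -0.5, 0.3]
width: 0.0
```

```bash
python3 tip.py t1
```

```text
7.0667 [ 0.5281 -0.1663  0.0819] [-0.83 -0.39 -0.42]
now [(195, 252.6, 36), (196, 252.1, 63), (197, 250.9, 70), (198, 244.2, 71), (199, 241.5, 88)]
rest [(190, 232.0, 27), (195, 252.6, 36), (196, 252.0, 65), (197, 250.9, 71), (198, 244.2, 72), (199, 241.4, 87)]
```

>>> play_rows:
  series:
    - {"fingers": 1,"dx": -1,"dy": 0.5,"dz": -3,"turn": 0}
    - {"fingers": 1,"dx": 0,"dy": 0,"dz": 0,"turn": 0}
    - {"fingers": 1,"dx": 0,"dy": 0,"dz": 0,"turn": 0}

```text
clock: 7.32
position: [0.5273, -0.1658, 0.0788]
ee_rot: [0.0, -0.601, 0.799, -0.006]
contact_force: [0.7, -0.2, -0.1]
width: 0.0001
```

```bash
python3 tip.py t2
```

```text
7.4167 [ 0.5271 -0.1658  0.0788] [ 0.44 -0.45  0.62]
now [(195, 252.6, 37), (196, 252.0, 65), (197, 250.9, 70), (198, 244.1, 72), (199, 241.4, 88)]
rest [(190, 232.0, 27), (195, 252.6, 36), (196, 252.0, 65), (197, 250.9, 71), (198, 244.2, 72), (199, 241.4, 87)]
```

Run:
```python
from h import *
p=get_image("wrist");cv2.imwrite("pics/w5.png",cv2.resize(p["pixels"][120:300,160:400,::-1],(800,600),interpolation=cv2.INTER_CUBIC));print(get_state()["effort"])
```

```text
[ 2.52366728e-03 -4.14264750e+01 -2.07406175e+01 -2.48762994e-02
 -5.72272518e-02  2.47559882e-05]
```

View pics/w5.png

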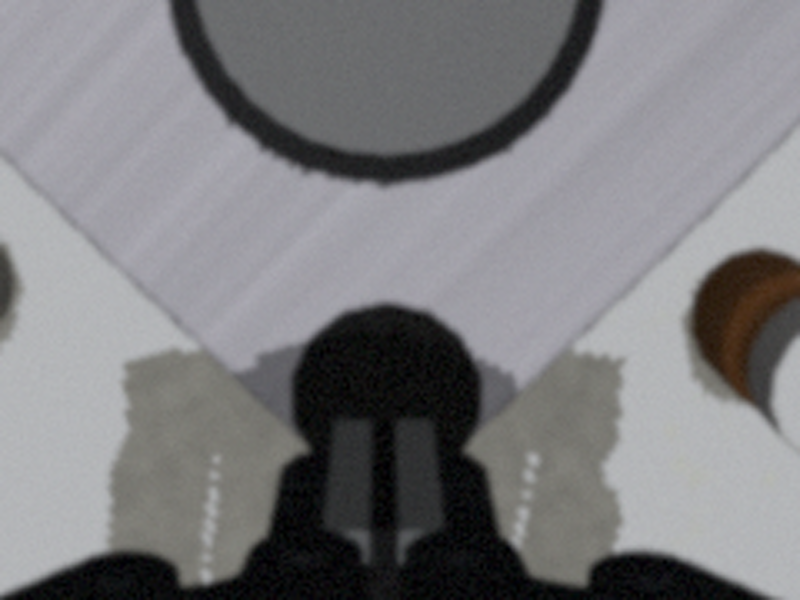

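The fingertips are over the pad (tips at crop (385,418), pad centre about (387,390)), not yet touching. The mirror is well clear, so I continue down.

>>> play_rows:
  series:
    - {"fingers": 1,"dx": 0,"dy": 0,"dz": -3,"turn": 0}
    - {"fingers": 1,"dx": 0,"dy": 0,"dz": 0,"turn": 0}
    - {"fingers": 1,"dx": 0,"dy": 0,"dz": 0,"turn": 0}

```text
clock: 7.72
position: [0.5274, -0.1659, 0.0757]
ee_rot: [0.001, -0.601, 0.799, -0.006]
contact_force: [-0.6, -0.1, 0.7]
width: -0.0002
```

```bash
python3 tip.py t3
```

```text
7.8167 [ 0.5273 -0.1658  0.0757] [-0.18 -0.68 -0.67]
now [(195, 252.7, 36), (196, 252.0, 63), (197, 250.9, 69), (198, 244.2, 71), (199, 241.4, 87)]
rest [(190, 232.0, 27), (195, 252.6, 36), (196, 252.0, 65), (197, 250.9, 71), (198, 244.2, 72), (199, 241.4, 87)]
```

Run:
```python
from h import *
a,b=np.load("t0.npy"),np.load("t3.npy");d=np.abs(a-b).max(2)
ys,xs=np.where(d>30);print(len(ys),xs.min(),xs.max(),ys.min(),ys.max())
p=get_image("scene");s=get_state()
print(proj(p,[s["position"],s["position"]-[0,0,.011]]),proj(p,[[.527,-.1656,.072]]))
cv2.imwrite("pics/s6.png",cv2.resize(p["pixels"][150:270,180:300,::-1],(600,600),interpolation=cv2.INTER_CUBIC))
```

```text
2411 199 341 6 216
[[235.72534564 202.29208033]
 [235.96139434 205.34028984]] [[235.90834968 203.27988987]]
```

View pics/s6.png

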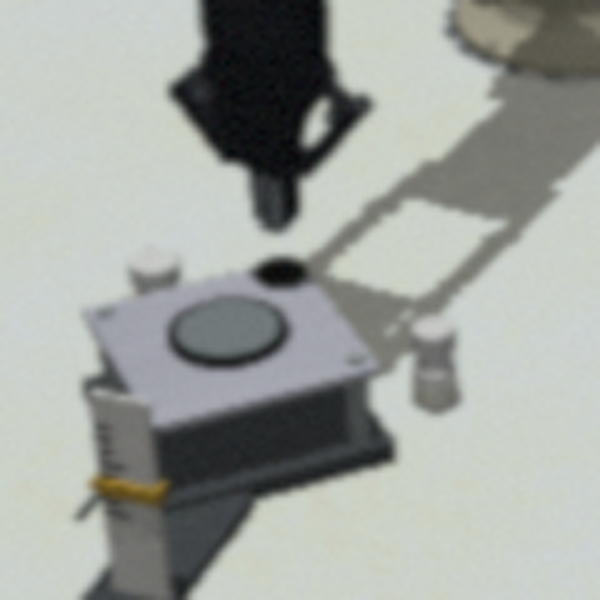

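The scene view shows the shut fingertips at crop (275,230), clearly above the pad at (281,272) by about 25–30 mm. The stated 11 mm tip lead therefore doesn't hold here, and I'll go by the pictures instead.

>>> play_rows:
  series:
    - {"fingers": 1,"dx": 0,"dy": 0,"dz": -5,"turn": 0}
    - {"fingers": 1,"dx": 0,"dy": 0,"dz": -5,"turn": 0}
    - {"fingers": 1,"dx": 0,"dy": 0,"dz": -5,"turn": 0}
    - {"fingers": 1,"dx": 0,"dy": 0,"dz": 0,"turn": 0}
    - {"fingers": 1,"dx": 0,"dy": 0,"dz": 0,"turn": 0}

```text
clock: 8.28
position: [0.5272, -0.1658, 0.059]
ee_rot: [0.0, -0.601, 0.799, -0.006]
contact_force: [-0.5, 0.9, 0.9]
width: 0.0
```

```bash
cat >> tip.py <<'E'
# lower end of the dark gripper above the pad (scene columns 231..239)
g=a.mean(2)[180:215,230:241]; print("col min rows", [int(180+np.argmax(g[:,i]>90)) if (g[:,i]>90).any() else -1 for i in range(11)])
E
python3 tip.py t4
```

```text
8.3833 [ 0.5272 -0.1658  0.0592] [ 0.11  0.15 -0.16]
now [(195, 252.6, 37), (196, 252.0, 64), (197, 250.9, 70), (198, 244.2, 72), (199, 241.4, 88)]
rest [(190, 232.0, 27), (195, 252.6, 36), (196, 252.0, 65), (197, 250.9, 71), (198, 244.2, 72), (199, 241.4, 87)]
col min rows [189, 196, 198, 200, 207, 208, 208, 200, 199, 197, 190]
```

>>> play_rows:
  series:
    - {"fingers": 1,"dx": 0,"dy": 0,"dz": -4,"turn": 0}
    - {"fingers": 1,"dx": 0,"dy": 0,"dz": -2,"turn": 0}
    - {"fingers": 1,"dx": 0,"dy": 0,"dz": 0,"turn": 0}
    - {"fingers": 1,"dx": 0,"dy": 0,"dz": 0,"turn": 0}

```text
clock: 8.72
position: [0.5276, -0.166, 0.0529]
ee_rot: [0.001, -0.601, 0.799, -0.007]
contact_force: [0.6, 0.7, -0.0]
width: -0.0
```

```bash
python3 tip.py t5
```

```text
8.8167 [ 0.5276 -0.166   0.053 ] [ 0.15 -0.52 -0.22]
now [(195, 252.6, 36), (196, 252.1, 65), (197, 250.9, 69), (198, 244.2, 73), (199, 241.4, 87)]
rest [(190, 232.0, 27), (195, 252.6, 36), (196, 252.0, 65), (197, 250.9, 71), (198, 244.2, 72), (199, 241.4, 87)]
col min rows [191, 197, 200, 207, 208, 208, 208, 208, 207, 199, 192]
```

>>> play_rows:
  series:
    - {"fingers": 1,"dx": 0,"dy": 0,"dz": -3,"turn": 0}
    - {"fingers": 1,"dx": 0,"dy": 0,"dz": 0,"turn": 0}
    - {"fingers": 1,"dx": 0,"dy": 0,"dz": 0,"turn": 0}

```text
clock: 9.07
position: [0.5279, -0.1661, 0.05]
ee_rot: [0.001, -0.601, 0.799, -0.007]
contact_force: [0.4, 0.2, 0.3]
width: 0.0
```

```bash
python3 tip.py t6
```

```text
9.1667 [ 0.5278 -0.1661  0.05  ] [-0.48 -0.43  0.12]
now [(195, 252.6, 36), (196, 252.0, 63), (197, 250.8, 71), (198, 244.2, 72), (199, 241.4, 86)]
rest [(190, 232.0, 27), (195, 252.6, 36), (196, 252.0, 65), (197, 250.9, 71), (198, 244.2, 72), (199, 241.4, 87)]
col min rows [192, 198, 201, 207, 208, 208, 208, 208, 207, 200, 193]
```

>>> play_rows:
  series:
    - {"fingers": 1,"dx": 0,"dy": 0,"dz": -3,"turn": 0}
    - {"fingers": 1,"dx": 0,"dy": 0,"dz": 0,"turn": 0}
    - {"fingers": 1,"dx": 0,"dy": 0,"dz": 0,"turn": 0}

```text
clock: 9.42
position: [0.5279, -0.1662, 0.0469]
ee_rot: [0.001, -0.601, 0.799, -0.007]
contact_force: [-0.7, -0.6, 0.6]
width: -0.0
```

```bash
python3 tip.py t7
```

```text
9.5167 [ 0.5279 -0.1661  0.0469] [-0.1  -0.95  0.21]
now [(195, 252.6, 36), (196, 252.0, 64), (197, 250.9, 69), (198, 244.1, 70), (199, 241.4, 88)]
rest [(190, 232.0, 27), (195, 252.6, 36), (196, 252.0, 65), (197, 250.9, 71), (198, 244.2, 72), (199, 241.4, 87)]
col min rows [192, 197, 207, 207, 208, 208, 208, 207, 207, 207, 194]
```

>>> play_rows:
  series:
    - {"fingers": 1,"dx": 0,"dy": 0,"dz": -3,"turn": 0}
    - {"fingers": 1,"dx": 0,"dy": 0,"dz": 0,"turn": 0}
    - {"fingers": 1,"dx": 0,"dy": 0,"dz": 0,"turn": 0}

```text
clock: 9.77
position: [0.5281, -0.1662, 0.0439]
ee_rot: [0.001, -0.601, 0.799, -0.007]
contact_force: [1.0, 0.4, 1.2]
width: -0.0002
```

```bash
python3 tip.py t8
```

```text
9.8667 [ 0.5281 -0.1662  0.0439] [-0.54 -0.77  0.66]
now [(195, 251.7, 37), (196, 251.0, 63), (197, 249.7, 68), (198, 243.7, 73), (199, 240.9, 95)]
rest [(190, 232.0, 27), (195, 252.6, 36), (196, 252.0, 65), (197, 250.9, 71), (198, 244.2, 72), (199, 241.4, 87)]
col min rows [193, 198, 207, 208, 208, 208, 208, 208, 208, 208, 195]
```

Contact: the pointer rose about 1.1 px, or 3.5 mm. It needs about 5.4 px for 17.5 mm.

>>> play_rows:
  series:
    - {"fingers": 1,"dx": 0,"dy": 0,"dz": -2,"turn": 0}
    - {"fingers": 1,"dx": 0,"dy": 0,"dz": -1.5,"turn": 0}
    - {"fingers": 1,"dx": 0,"dy": 0,"dz": 0,"turn": 0}
    - {"fingers": 1,"dx": 0,"dy": 0,"dz": 0,"turn": 0}

```text
clock: 10.2
position: [0.528, -0.1662, 0.0408]
ee_rot: [0.001, -0.601, 0.799, -0.008]
contact_force: [-0.7, 0.8, 3.3]
width: -0.0001
```

```bash
python3 tip.py t9
python3 - <<'E'
import numpy as np
a=np.load("t9.npy").mean(2);r=np.load("s5.npy").mean(2)
print(a[240:258,190:200].round().astype(int));print(r[240:258,190:200].round().astype(int))
E
```

```text
10.3 [ 0.528  -0.1662  0.0408] [-0.17 -0.27  2.65]
now [(194, 249.4, 12), (195, 249.1, 51), (196, 248.4, 60), (197, 247.6, 63), (198, 241.2, 77), (199, 239.9, 90)]
rest [(190, 232.0, 27), (195, 252.6, 36), (196, 252.0, 65), (197, 250.9, 71), (198, 244.2, 72), (199, 241.4, 87)]
col min rows [194, 198, 208, 208, 209, 209, 209, 209, 209, 208, 196]
[[203 202 204 204 206 206 204 200 181 136]
 [202 202 203 205 205 204 205 200 184 144]
 [202 203 203 204 205 202 205 202 192 148]
 [204 203 206 204 204 204 202 202 190 150]
 [204 203 204 203 203 204 203 198 180 137]
 [204 202 204 204 203 204 201 191 161 119]
 [204 203 203 204 205 202 191 164 126  97]
 [203 203 204 204 201 189 158 120 101  87]
 [202 203 202 202 189 157 118 114 133 130]
 [201 202 201 195 165 127 123 159 184 177]
 [202 199 201 194 170 150 167 191 199 192]
 [202 200 202 199 193 192 196 202 201 192]
 [202 201 201 202 202 202 203 202 202 194]
 [202 201 202 202 203 201 203 201 202 196]
 [201 203 203 203 204 203 204 203 204 198]
 [203 203 204 204 203 204 204 204 204 200]
 [204 204 203 204 203 204 202 204 204 201]
 [202 204 205 204 204 205 204 204 203 202]]
[[204 204 205 206 206 206 206 201 183 136]
 [204 204 206 206 207 205 205 203 187 144]
 [205 205 205 206 206 205 205 204 193 149]
 [206 205 206 205 205 204 206 205 194 155]
 [206 205 204 205 205 205 205 202 188 147]
 [206 204 204 204 205 205 203 194 166 124]
 [206 205 204 205 206 205 200 176 134  99]
 [205 205 206 207 206 206 200 174 131  92]
 [205 204 205 205 205 205 202 184 146 102]
 [203 202 203 204 205 204 197 169 127  94]
 [202 202 202 203 203 198 176 137 107 119]
 [203 202 202 203 200 181 142 108 125 154]
 [203 202 204 203 191 156 114 124 164 182]
 [203 203 204 200 179 143 129 162 191 195]
 [204 204 205 202 194 178 179 194 202 200]
 [205 205 204 205 204 200 201 205 206 201]
 [205 205 205 205 205 205 204 205 206 202]
 [203 205 205 206 206 206 206 205 206 205]]
```

```bash
cat > theta.py <<'E'
from h import *
import sys
from scipy.optimize import minimize
p=get_image("scene");B=[.597,-.187,-.285];S=12
def obs(f):
    g=np.load(f).mean(2)[236:260,186:198]; return np.clip((203-g)/105,0,1)
def rend(t,du,dv):
    P=np.array([[x,y,z] for x in (.14,.185) for y in (-.003,.003) for z in (-.002,.002)])
    c,s=np.cos(t),np.sin(t); X=np.c_[c*P[:,0]-s*P[:,2],P[:,1],.064+s*P[:,0]+c*P[:,2]]
    q=(proj(p,mount(*B,X))+[.5+du-186,.5+dv-236])*S
    m=np.zeros((24*S,12*S),np.float32);cv2.fillConvexPoly(m,cv2.convexHull(np.int32((q*16).round())),1,shift=4)
    return cv2.resize(cv2.GaussianBlur(m,(0,0),S*.55),(12,24),interpolation=cv2.INTER_AREA)
W=np.ones((24,12));W[:,9:]=0   # stay clear of scale and rider
f=lambda v,o,t=None:(W*(rend(v[0] if t is None else t,*( (v[1],v[2]) if t is None else v))-o)**2).sum()
r0=minimize(f,[0,.4],args=(obs("s5.npy"),0.),method="Nelder-Mead",options=dict(initial_simplex=[[0,0],[.5,0],[0,.7]]))
print("rest offset px",r0.x.round(2),round(r0.fun,3))
for n in sys.argv[1:]:
    o=obs(n+".npy")
    b=min((minimize(lambda v:f([v[0],*r0.x],o),[t],method="Nelder-Mead",options=dict(initial_simplex=[[t],[t+.01]])) for t in (.02,.05,.08,.11)),key=lambda r:r.fun)
    print(n,"theta",round(b.x[0],4),"tip rise mm",round(185*np.sin(b.x[0]),1),round(b.fun,3))
E
python3 theta.py t7 t8 t9
```

```text
rest offset px [0.41 0.52] 0.002
t7 theta 0.0003 tip rise mm 0.1 0.014
t8 theta 0.0138 tip rise mm 2.5 0.014
t9 theta 0.0608 tip rise mm 11.2 0.019
```

The render fit is very clean: rise 11.2 mm now, and its rest offset of 0.52 px agrees with the tick calibration (1.8 mm is 0.56 px). I need about 6 mm more at the tip, so roughly 2.2 mm at the pad.

>>> play_rows:
  series:
    - {"fingers": 1,"dx": 0,"dy": 0,"dz": -1,"turn": 0}
    - {"fingers": 1,"dx": 0,"dy": 0,"dz": -0.6,"turn": 0}
    - {"fingers": 1,"dx": 0,"dy": 0,"dz": 0,"turn": 0}
    - {"fingers": 1,"dx": 0,"dy": 0,"dz": 0,"turn": 0}

```text
clock: 10.68
position: [0.5279, -0.1662, 0.0396]
ee_rot: [0.001, -0.601, 0.799, -0.008]
contact_force: [-0.6, 0.3, 4.1]
width: -0.0001
```

```bash
python3 tip.py t10|head -1; python3 theta.py t10
```

```text
10.7833 [ 0.5279 -0.1662  0.0396] [-1.32 -0.31  3.94]
rest offset px [0.41 0.52] 0.002
t10 theta 0.0763 tip rise mm 14.1 0.032
```

>>> play_rows:
  series:
    - {"fingers": 1,"dx": 0,"dy": 0,"dz": -1.2,"turn": 0}
    - {"fingers": 1,"dx": 0,"dy": 0,"dz": 0,"turn": 0}
    - {"fingers": 1,"dx": 0,"dy": 0,"dz": 0,"turn": 0}

```text
clock: 11.08
position: [0.5279, -0.1662, 0.0385]
ee_rot: [0.001, -0.601, 0.799, -0.008]
contact_force: [-0.1, 0.6, 4.5]
width: -0.0001
```

```bash
python3 tip.py t11|head -1; python3 theta.py t11
```

```text
11.1833 [ 0.5279 -0.1662  0.0385] [-1.61  0.66  4.3 ]
rest offset px [0.41 0.52] 0.002
t11 theta 0.0972 tip rise mm 18.0 0.025
```

View pics/t11.png

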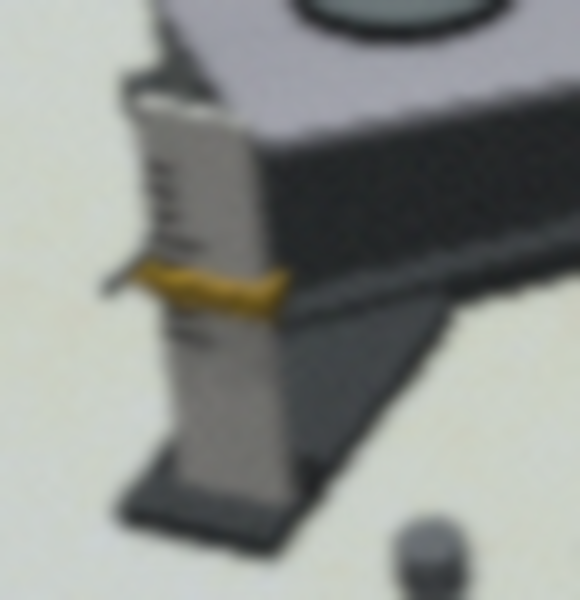

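The tip at crop (105,292) is now level with the tongue side of the rider at (140,270), allowing for the tip standing 13 mm further out. The fit gives a rise of 18.0 mm against a mark at about 17.7, and the rider hasn't moved. I'll ease off a hair and hold.

>>> play_rows:
  series:
    - {"fingers": 1,"dx": 0,"dy": 0,"dz": 0.2,"turn": 0}
    - {"fingers": 1,"dx": 0,"dy": 0,"dz": 0,"turn": 0}
    - {"fingers": 1,"dx": 0,"dy": 0,"dz": 0,"turn": 0}
    - {"fingers": 1,"dx": 0,"dy": 0,"dz": 0,"turn": 0}
    - {"fingers": 1,"dx": 0,"dy": 0,"dz": 0,"turn": 0}
    - {"fingers": 1,"dx": 0,"dy": 0,"dz": 0,"turn": 0}
    - {"fingers": 1,"dx": 0,"dy": 0,"dz": 0,"turn": 0}
    - {"fingers": 1,"dx": 0,"dy": 0,"dz": 0,"turn": 0}
    - {"fingers": 1,"dx": 0,"dy": 0,"dz": 0,"turn": 0}
    - {"fingers": 1,"dx": 0,"dy": 0,"dz": 0,"turn": 0}
    - {"fingers": 1,"dx": 0,"dy": 0,"dz": 0,"turn": 0}
    - {"fingers": 1,"dx": 0,"dy": 0,"dz": 0,"turn": 0}

```text
clock: 12.23
position: [0.5279, -0.1662, 0.0387]
ee_rot: [0.001, -0.601, 0.799, -0.008]
contact_force: [-1.2, 0.5, 4.6]
width: 0.0003
```

```bash
python3 tip.py t12|head -1; python3 theta.py t12
```

```text
12.3333 [ 0.5279 -0.1662  0.0387] [-0.54  0.71  4.45]
rest offset px [0.41 0.52] 0.002
t12 theta 0.0914 tip rise mm 16.9 0.037
```

>>> play_rows:
  series:
    - {"fingers": 1,"dx": 0,"dy": 0,"dz": 0,"turn": 0}
    - {"fingers": 1,"dx": 0,"dy": 0,"dz": 0,"turn": 0}
    - {"fingers": 1,"dx": 0,"dy": 0,"dz": 0,"turn": 0}
    - {"fingers": 1,"dx": 0,"dy": 0,"dz": 0,"turn": 0}
    - {"fingers": 1,"dx": 0,"dy": 0,"dz": 0,"turn": 0}
    - {"fingers": 1,"dx": 0,"dy": 0,"dz": 0,"turn": 0}
    - {"fingers": 1,"dx": 0,"dy": 0,"dz": 0,"turn": 0}
    - {"fingers": 1,"dx": 0,"dy": 0,"dz": 0,"turn": 0}
    - {"fingers": 1,"dx": 0,"dy": 0,"dz": 0,"turn": 0}
    - {"fingers": 1,"dx": 0,"dy": 0,"dz": 0,"turn": 0}
    - {"fingers": 1,"dx": 0,"dy": 0,"dz": 0,"turn": 0}
    - {"fingers": 1,"dx": 0,"dy": 0,"dz": 0,"turn": 0}
    - {"fingers": 1,"dx": 0,"dy": 0,"dz": 0,"turn": 0}
    - {"fingers": 1,"dx": 0,"dy": 0,"dz": 0,"turn": 0}
    - {"fingers": 1,"dx": 0,"dy": 0,"dz": 0,"turn": 0}
    - {"fingers": 1,"dx": 0,"dy": 0,"dz": 0,"turn": 0}
    - {"fingers": 1,"dx": 0,"dy": 0,"dz": 0,"turn": 0}
    - {"fingers": 1,"dx": 0,"dy": 0,"dz": 0,"turn": 0}
    - {"fingers": 1,"dx": 0,"dy": 0,"dz": 0,"turn": 0}
    - {"fingers": 1,"dx": 0,"dy": 0,"dz": 0,"turn": 0}

```text
clock: 14.05
position: [0.5279, -0.1662, 0.0387]
ee_rot: [0.001, -0.601, 0.799, -0.008]
contact_force: [-1.3, 0.6, 4.4]
width: -0.0
```

```bash
python3 tip.py t13|head -1; python3 theta.py t13
```

```text
14.15 [ 0.5279 -0.1662  0.0387] [-0.62  0.23  4.19]
rest offset px [0.41 0.52] 0.002
t13 theta 0.0915 tip rise mm 16.9 0.039
```

Held stable at 16.9 mm. Before letting go, I'll settle the rider's height with separate top and front brightness in the fit; the clock stands still meanwhile.

Run:
```python
from h import *
from scipy.optimize import minimize
p=get_image("scene");B=[.597,-.187,-.285];S=12
a=np.load("s5.npy")[225:275,185:235];o=a[...,0]-a[...,2]-3;o[:,:8]=0;o/=o.max()
def hull(x,y,z,m=None,val=1):
    m=np.zeros((50*S,50*S),np.float32) if m is None else m
    q=(proj(p,mount(*B,[[i,j,k] for i in x for j in y for k in z]))+[.5+.41-185,.5+.52-225])*S
    cv2.fillConvexPoly(m,cv2.convexHull(np.int32((q*16).round())),val,shift=4);return m
def model(v,full=False):
    yc,h,t,ws=v;z=.064+h;Y=(yc-.019,yc+.019);X=(.166,.178);bw=.017
    top=hull(X,Y,[z+.005]); hull((.172-t/2,.172+t/2),(yc-bw,yc+bw),(z+.005,.14),top,0)
    fr=hull([.178],Y,(z-.005,z+.005)); sd=hull(X,[Y[1]],(z-.005,z+.005)); tg=hull((.170,.174),(.004,Y[0]),(z-.002,z+.002))
    L=[cv2.resize(cv2.GaussianBlur(m,(0,0),S*abs(ws)),(50,50),interpolation=cv2.INTER_AREA).ravel() for m in (top,fr,sd,tg)]
    A=np.array(L).T; w=np.linalg.lstsq(A,o.ravel(),rcond=None)[0]; r=((A@w-o.ravel())**2).sum()
    return (r,w.round(2)) if full else r
for t in (.003,.005,.007):
  b=min((minimize(lambda u:model([u[0],u[1],t,u[2]]),[.0265,h,.5],method="Nelder-Mead",options=dict(initial_simplex=[[.0265,h,.5],[.0275,h,.5],[.0265,h+.002,.5],[.0265,h,.6]])) for h in (.017,.019,.021)),key=lambda r:r.fun)
  print(t,b.x.round(4),round(b.fun,3),model([b.x[0],b.x[1],t,b.x[2]],True)[1],round((o**2).sum(),2))
```

```text
0.003 [0.0254 0.0217 1.0171] 11.62 [-0.31  1.12  1.06 -0.36] 40.48
0.005 [0.0257 0.0218 1.0074] 11.638 [-0.41  1.12  1.03 -0.29] 40.48
0.007 [0.0257 0.0192 0.6883] 11.642 [ 1.39  0.76  0.6  -0.38] 40.48
```

Run:
```python
from h import *
from scipy.optimize import minimize,nnls
p=get_image("scene");B=[.597,-.187,-.285];S=12
a=np.load("s5.npy")[225:275,185:235];o=a[...,0]-a[...,2]-3;o/=o[15:33,10:32].max()
W=np.zeros((50,50),bool);W[15:34,11:32]=1
np.set_printoptions(linewidth=150);print((o[17:32,11:32]*100).astype(int))
def hull(x,y,z,m=None,val=1):
    m=np.zeros((50*S,50*S),np.float32) if m is None else m
    q=(proj(p,mount(*B,[[i,j,k] for i in x for j in y for k in z]))+[.5+.41-185,.5+.52-225])*S
    cv2.fillConvexPoly(m,cv2.convexHull(np.int32((q*16).round())),val,shift=4);return m
def model(v,full=False):
    yc,h,t,ws=v;z=.064+h;Y=(yc-.019,yc+.019);X=(.166,.178);pl=lambda m:hull((.172-t/2,.172+t/2),(yc-.017,yc+.017),(z+.005,.14),m,0)
    top=pl(hull(X,Y,[z+.005]));fr=hull([.178],Y,(z-.005,z+.005)); sd=hull(X,[Y[1]],(z-.005,z+.005)); tg=hull((.170,.174),(.004,Y[0]),(z-.002,z+.002))
    tg[(fr+top+sd)>0]=0
    A=np.array([cv2.resize(cv2.GaussianBlur(m,(0,0),S*abs(ws)+.1),(50,50),interpolation=cv2.INTER_AREA)[W] for m in (top,fr,sd,tg)]).T
    w,r=nnls(A,o[W]); return (r*r,w.round(2)) if full else r*r
for t in (.003,.005,.007):
  for h in (.017,.022):
    b=minimize(lambda u:model([u[0],u[1],t,u[2]]),[.0265,h,.5],method="Nelder-Mead",options=dict(initial_simplex=[[.0265,h,.5],[.0275,h,.5],[.0265,h+.002,.5],[.0265,h,.6]]))
    print(t,b.x.round(4),round(b.fun,3),model([b.x[0],b.x[1],t,b.x[2]],True)[1],round((o[W]**2).sum(),2))
```

```text
[[  2   1   0  -1  -2   0   0   0   0   0   0   0   0   0   0  -3  -6  -7  -7  -7  -7]
 [  4   1   1   1   1   0   0  -1   0   0   0   0   0   0   0  -3  -7  -8  -9  -7  -7]
 [  4   4   7  11  13   4   1   1   0   0   1   0   1   0   0  -2  -5  -6  -7  -7  -7]
 [  2   9  24  43  51  44  37  31  22  16  10   4   3   1   1   5  14  11  -3  -7  -7]
 [  4  20  45  68  85  97 100  90  76  60  47  34  24  19  20  35  53  41   6  -6  -7]
 [  3  13  30  52  74  84  86  86  86  88  91  87  76  68  67  77  76  42   4  -7  -9]
 [  1   1   6  24  50  58  61  66  71  79  85  85  83  87  88  84  66  27  -2  -9 -10]
 [  0  -2  -2   5  14  24  35  44  47  52  57  62  69  76  76  66  43  11  -5  -9 -10]
 [ -1  -3  -4   0   1   3   7  10  12  16  23  32  44  47  50  44  23   1  -7  -9 -10]
 [ -3  -3   0   2   1   0   0   0   0   2   4   7  10  13  17  17   9  -1  -9  -8  -8]
 [ -2   0   3   4   2   0  -1  -1  -1   0   0   1   0   2   3   3   0  -6  -9 -10 -10]
 [  0   2   3   2   0   0   0   0  -1  -1   0   0   0   0   0   0  -3  -7  -9 -10 -11]
 [  0   1   0   0   0  -1   0   0   0  -1  -1   1   0  -1   0  -1  -3  -7 -10 -10 -11]
 [  2   0  -1  -1  -1  -1   0   0   0   0   0   0   0   0   0  -1  -4  -7 -10 -10 -11]
 [  3   2   1   1   0   0   0   0   0   0   0   0   0   0   0  -1  -3  -7  -9  -9 -10]]
0.003 [0.0255 0.0212 0.8905] 1.132 [0.   1.02 0.96 0.  ] 29.87
0.003 [0.0258 0.0167 0.8011] 1.242 [1.67 0.47 0.33 0.  ] 29.87
0.005 [0.0254 0.0211 0.8763] 1.135 [0.   1.   0.97 0.  ] 29.87
0.005 [0.0258 0.0204 0.7243] 1.211 [0.41 0.9  0.8  0.  ] 29.87
0.007 [0.0263 0.0192 0.6844] 1.144 [1.33 0.76 0.51 0.  ] 29.87
0.007 [0.0262 0.0189 0.7096] 1.124 [1.56 0.72 0.47 0.  ] 29.87
```

The refit can't separate a bright top from a bright front. The tongue (about row 246) and the wrist view favour 17–18 mm, so I nudge to about 17.6 and hold another two seconds and more.

>>> play_rows:
  series:
    - {"fingers": 1,"dx": 0,"dy": 0,"dz": -0.3,"turn": 0}
    - {"fingers": 1,"dx": 0,"dy": 0,"dz": 0,"turn": 0}
    - {"fingers": 1,"dx": 0,"dy": 0,"dz": 0,"turn": 0}
    - {"fingers": 1,"dx": 0,"dy": 0,"dz": 0,"turn": 0}
    - {"fingers": 1,"dx": 0,"dy": 0,"dz": 0,"turn": 0}
    - {"fingers": 1,"dx": 0,"dy": 0,"dz": 0,"turn": 0}
    - {"fingers": 1,"dx": 0,"dy": 0,"dz": 0,"turn": 0}
    - {"fingers": 1,"dx": 0,"dy": 0,"dz": 0,"turn": 0}
    - {"fingers": 1,"dx": 0,"dy": 0,"dz": 0,"turn": 0}
    - {"fingers": 1,"dx": 0,"dy": 0,"dz": 0,"turn": 0}
    - {"fingers": 1,"dx": 0,"dy": 0,"dz": 0,"turn": 0}
    - {"fingers": 1,"dx": 0,"dy": 0,"dz": 0,"turn": 0}
    - {"fingers": 1,"dx": 0,"dy": 0,"dz": 0,"turn": 0}
    - {"fingers": 1,"dx": 0,"dy": 0,"dz": 0,"turn": 0}
    - {"fingers": 1,"dx": 0,"dy": 0,"dz": 0,"turn": 0}
    - {"fingers": 1,"dx": 0,"dy": 0,"dz": 0,"turn": 0}
    - {"fingers": 1,"dx": 0,"dy": 0,"dz": 0,"turn": 0}
    - {"fingers": 1,"dx": 0,"dy": 0,"dz": 0,"turn": 0}
    - {"fingers": 1,"dx": 0,"dy": 0,"dz": 0,"turn": 0}
    - {"fingers": 1,"dx": 0,"dy": 0,"dz": 0,"turn": 0}

```text
clock: 15.97
position: [0.5279, -0.1662, 0.0384]
ee_rot: [0.001, -0.601, 0.799, -0.008]
contact_force: [-1.8, -0.0, 4.0]
width: 0.0001
```

```bash
python3 tip.py t14|head -1; python3 theta.py t14
```

```text
16.0667 [ 0.5279 -0.1662  0.0385] [-1.3   1.01  3.34]
rest offset px [0.41 0.52] 0.002
t14 theta 0.0972 tip rise mm 18.0 0.025
```

>>> play_rows:
  series:
    - {"fingers": 1,"dx": 0,"dy": 0,"dz": 0,"turn": 0}
    - {"fingers": 1,"dx": 0,"dy": 0,"dz": 0,"turn": 0}
    - {"fingers": 1,"dx": 0,"dy": 0,"dz": 0,"turn": 0}
    - {"fingers": 1,"dx": 0,"dy": 0,"dz": 0,"turn": 0}
    - {"fingers": 1,"dx": 0,"dy": 0,"dz": 0,"turn": 0}
    - {"fingers": 1,"dx": 0,"dy": 0,"dz": 0,"turn": 0}
    - {"fingers": 1,"dx": 0,"dy": 0,"dz": 0,"turn": 0}
    - {"fingers": 1,"dx": 0,"dy": 0,"dz": 0,"turn": 0}
    - {"fingers": 1,"dx": 0,"dy": 0,"dz": 0,"turn": 0}
    - {"fingers": 1,"dx": 0,"dy": 0,"dz": 0,"turn": 0}
    - {"fingers": 1,"dx": 0,"dy": 0,"dz": 0,"turn": 0}
    - {"fingers": 1,"dx": 0,"dy": 0,"dz": 0,"turn": 0}

```text
clock: 17.12
position: [0.5279, -0.1662, 0.0384]
ee_rot: [0.001, -0.601, 0.799, -0.008]
contact_force: [-1.0, 0.5, 4.3]
width: 0.0004
```

Held again at about 17.5–18 mm for nearly 3 s. Now let go, straight up.

>>> play_rows:
  series:
    - {"fingers": 1,"dx": 0,"dy": 0,"dz": 4,"turn": 0}
    - {"fingers": 1,"dx": 0,"dy": 0,"dz": 6,"turn": 0}
    - {"fingers": 1,"dx": 0,"dy": 0,"dz": 10,"turn": 0}
    - {"fingers": 1,"dx": 0,"dy": 0,"dz": 20,"turn": 0}
    - {"fingers": 1,"dx": 0,"dy": 0,"dz": 20,"turn": 0}
    - {"fingers": 1,"dx": 0,"dy": 0,"dz": 20,"turn": 0}
    - {"fingers": 1,"dx": 0,"dy": 0,"dz": 20,"turn": 0}
    - {"fingers": 1,"dx": 0,"dy": 0,"dz": 0,"turn": 0}
    - {"fingers": 1,"dx": 0,"dy": 0,"dz": 0,"turn": 0}
    - {"fingers": 1,"dx": 0,"dy": 0,"dz": 0,"turn": 0}
    - {"fingers": 1,"dx": 0,"dy": 0,"dz": 0,"turn": 0}
    - {"fingers": 1,"dx": 0,"dy": 0,"dz": 0,"turn": 0}

```text
clock: 18.12
position: [0.5263, -0.1654, 0.1433]
ee_rot: [0.001, -0.601, 0.799, -0.006]
contact_force: [0.1, 0.4, -0.3]
width: 0.0001
```

```bash
python3 tip.py t15|head -1; python3 theta.py t15
python3 - <<'E'
from h import *
a,b=np.load("s5.npy"),np.load("t15.npy")
d=np.abs(a-b).max(2);print("rider/scale/plate diff max",d[225:275,190:262].max().round(), "rows>250 whole width",d[250:].max().round())
p=get_image("scene");o=np.clip(b[...,0]-b[...,2]-20,0,None)[240:256,195:217];q=np.clip(a[...,0]-a[...,2]-20,0,None)[240:256,195:217]
for x in (o,q):print("rider centroid",(x*np.arange(16)[:,None]).sum()/x.sum())
for l in ("vial","jar"):
    for m in masks_of(p,l)[:1]:print(l,m["p"],m["xy"])
cv2.imwrite("pics/s7.png",p["pixels"][:,:,::-1])
E
```

```text
18.2167 [ 0.5262 -0.1653  0.1431] [-0.51 -0.23 -0.53]
rest offset px [0.41 0.52] 0.002
t15 theta -0.001 tip rise mm -0.2 0.026
rider/scale/plate diff max 86.0 rows>250 whole width 89.0
rider centroid 7.400461627236007
rider centroid 7.396859926227182
vial 0.67 [266.1, 218.4]
```

View pics/s7.png

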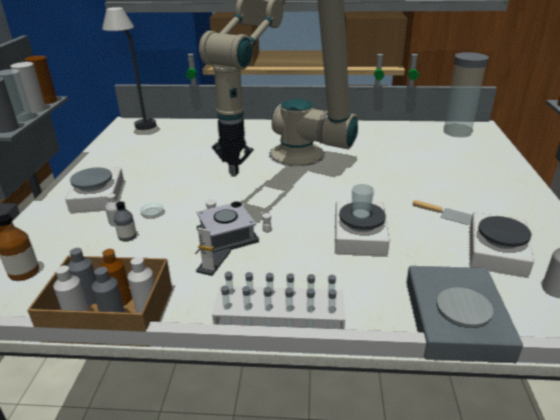

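The plate is back level (tilt -0.001) and the rider hasn't moved (centroid 7.40 both times). In the picture the vial (266,221), jar (211,206), bottles, beaker and spatula stand as at the start, with the gripper clear at (233,170). Handing in.

```bash
python3 -c "from rig import *; print(sign_off())"
```

```text
the job is handed in; nothing more can be done
None
```

I pressed the pad with the shut fingertips until the pointer tip was about level with the rider, held it, and let go. The plate sprang back level, and I handed the job in at about 18 s of the 42 s allowed.

**Hold:** the tip sat at about 17–18 mm rise from 11 s to 17 s. The last stretch, nearly 3 s, read 18.0 mm. The peak force on the tool was about 4.6 N.

**Last checks:**
- **Plate:** tilt measured -0.001 rad after release.
- **Rider:** its position in the picture is the same before and after.
- **Loose things:** the vial, jar, bottles, beaker and spatula look unmoved in the last picture. The network did not find the jar in that picture, so I judged it by eye. The raw before/after picture difference near the mount was large (up to 86 grey levels), and I did not trace why.
- **Arm:** the gripper was clear of everything.

**What disagreed:**
- **Tip lead:** the fingertips did not stand 11 mm ahead of the TCP. Contact came about 38 mm lower than that predicts, so I steered by the pictures instead.
- **Rider height:** the scale ticks gave 17.7 mm and the wrist view about 17.5. Looser brightness fits ranged from 16.7 to about 21 mm, and I took about 17.7. If the true mark is nearer 21 mm, the tip stopped about 3 mm short of it; if it is nearer 17 mm, it stood about 1 mm above it.

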